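# Snap the blue lid onto the lemon box

## Robot

A 7-joint arm with a two-finger parallel gripper is mounted at the origin on a cart in front of the work surface, level with it; the furniture and walls round the work are solid. World frame = base frame: x ahead of the robot, y to its left, z up, the work surface at z = 0. Lengths are in mm, angles in degrees, forces in N, time in s.
With the tool pointing down it reaches from about 350 to 900 mm from the base axis. Payload 8.1 kg.
Tool frame: the origin (TCP) lies at the very end of the fingers, on their centre line; the grasp point (between the pads) lies 19 mm behind it (arm.pinch_z is the z of the grasp point in the tool frame, in mm); z points along the fingers, y is the line along which they close (so a half turn about z gives the same grasp; the last joint's range is limited). The gripper opens to 92 mm and grips with 3 to 60 N. Pads are 19 mm wide; open, the fingers measure 130 mm over their backs; the gripper's body (75 mm by 190 mm) begins 47 mm behind the grasp point.
Start: joints at [57.376, 24.895, 1.432, 90.138, -0.665, 64.973, -4.303], TCP at [281.25, -558.159, 196.142] pointing down, gripper open.
Joint ranges: [-149.89, 149.89], [-25.12, 119.58], [-72.63, 75.52], [4.76, 147.25], [-75.54, 255.54], [6.69, 114.76], [-157.13, 157.13]. Speed limits (degrees/s): [127.2, 127.2, 172.46, 172.46, 180, 180, 180].

## Interface

Orientations are given as a 3x3 rotation matrix whose columns are the frame's x, y, z axes.
In Python, from rig import arm gives the robot as it stands.
- The arm moves only by the tool play_rows, never from a script. Its argument "series" is a list that holds one entry, the list of rows, each a list of 5 numbers: the opening, from -1 (shut) to 1 (fully open), then the shift along the tool's x, y, z as a fraction of full scale, then the turn about the tool's z as a fraction of full scale. A call has exactly 10 rows; each row shifts and turns the commanded pose from where the row before left it, along the tool's axes as they then stand; what a row does not reach is not made up. Full scale, the value 1, is 0.04 m for a shift and 2 rad for a turn. A row lasts 1/8 s, in which the tool goes at most 62.5 mm and 10.7 degrees, less where a joint would pass 70% of its speed; a pose out of reach is approached as far as the arm can. A call with a number of a shift or a turn outside -1 to 1 is refused whole. A call with a gripper value outside its range is refused whole. The fingers move at their own pace and stop on an object; "force" is the grip in N (left out, the last holds). Time passes only in rows, so rows that do not move let the fingers close, or fill a call up. It gives the time, the measured TCP pose, the force, the opening and the grip force at its end, in the units of the state.
- arm.get_state(): the state, without advancing time (a new reading comes with each control period).
- arm.capture(name): name is "scene" or "side" or "wrist"; returns a dict with "frame" (384x512x3 uint8, red, green, blue), "z_map" (384x512 float32, mm along the optical axis (not along the pixel's ray), 0 where there is no reading), "camera_matrix" (3x3 intrinsics, pixels), "cam_to_world" (4x4, takes a point from camera to world coordinates). Camera axes: x right, y down, z forward; pixel columns grow to the right and rows downward; lengths in mm; the calibration is good to about 2 mm. A picture is of the moment at which its call begins.
- arm.job_done(): hands the job in; it is judged then, once.
The state is a dict: "time_s": time; "joint_pos": joint angles; "qvel": joint speeds; "joint_efforts": joint torques, N m; "tool_pos": TCP position; "eef_rot": TCP orientation; "ft_force": force on the tool from outside, world axes, zero at the start; "wrist_torque": the same for the moment, N m; "width": finger opening in mm; "finger_force": force on a finger pad.
Only numpy, scipy, OpenCV 4.12 (cv2) and the standard library are available. Lean on these libraries where they do the work, as an engineer would, in place of code of your own. Each camera call takes 0.05 s, during which the arm holds its last target. There are 200 camera calls.

## Task

Shut the lemon away: take the blue lid (not the red one), lay it squarely over the blue box and press it straight down until both white snap hooks have clicked over it. Leave it closed flat on the box, and let go.

Things in the scene. Friction and masses are not known exactly. Their poses are not given: they have to be found in the camera images.
- blue_lid: Blue lid, loose, 90 g, lying flat beside the box (a red one of the same shape lies on the other side). Plate 110 (x) x 140 (y) x 8 mm; on its middle a grip bar 18 mm wide in x, 60 long in y, rising 28 mm above the plate. Origin: centre of the plate's underside; z up, y along the bar. A half turn makes no difference.
- box: Blue open food box with a lemon in it, fixed to the worktop by suction feet; 110 (x) x 140 (y) mm, flat rim at height 70 mm. Origin: centre of its underside, on the worktop; z up. White springy snap hooks, 36 mm wide, stand at the middle of its short ends (+y, -y), 112 mm high. The lid is home, underside on the rim, when pressed down under both hook noses.
- hook_left (a joint): Outward spread (rad) of the hook at the box's +y end: 0 upright, about 0.1 as a centred lid passes, back near 0 once clicked. Nose tip 64 mm from the box's centre, underside of the nose 80 mm high. From the tip a slick ramp slopes up and out to the hook's top, 83 mm from the centre: a lid set down rests on the ramps; about 5 N, more if off centre, pushes it past both noses.
- hook_right (a joint): The same for the like hook at the box's -y end.
There are look-alikes about, which are no part of the job. What is meant by the blue_lid is not green, and is the larger of those in its own colour.

How it is judged:
By the outcome, as a careful person would: the job done as asked, in the order asked, and still so for the second after the job is handed in, with the robot touching nothing.
It also fails if it takes over 38 s, if anything falls off the work surface, if the arm or the gripper's body presses on something with over 40 N, if the wrist force passes 120 N, or if a joint passes its speed limit or range.

## Working session

There is one attempt and no reset: what is moved stays moved. The work goes in short steps, Python scripts to look and compute and a tool call to move; the robot and the scene stay as the last step left them, time stands still between calls to the robot, and variables do not carry over. Pictures are saved under pics/ and viewed, at most 10 in all, crops included, and the job is handed in when it is done.

Besides the shell and the picture viewer there is one more tool, called after "Call:" as a command line: name --argument value ..., lists and objects as JSON in quotes. play_rows: Moves the arm, as the interface text tells. Its arguments: {"type":"object","properties":{"series":{"type":"array"},"force":{"type":"number"}},"required":["series"]}

```bash
mkdir -p pics; ls
python3 - <<'E'
from rig import arm
import cv2, numpy as np
s=arm.get_state(); print(s['time_s'],s['tool_pos'],np.round(s['eef_rot'],3),s['width'])
for n in ("scene","side"):
    c=arm.capture(n); np.savez(f"pics/{n}0.npz",**c); cv2.imwrite(f"pics/{n}0.png",c["frame"][:,:,::-1])
    print(n,c["camera_matrix"].round(1).tolist(),np.round(c["cam_to_world"],3).tolist())
E
```

```text
pics
0.0 [ 280.95913078 -557.65435219  195.33121742] [[ 0.893  0.45  -0.001]
 [ 0.45  -0.893  0.001]
 [-0.    -0.002 -1.   ]] 92.13501102155469
scene [[422.2, 0.0, 251.9], [0.0, 422.2, 192.6], [0.0, 0.0, 1.0]] [[-0.712, -0.46, 0.531, -0.543], [-0.702, 0.47, -0.535, 664.568], [-0.004, -0.753, -0.658, 775.492], [0.0, 0.0, 0.0, 1.0]]
side [[374.2, 0.0, 250.5], [0.0, 374.2, 187.7], [0.0, 0.0, 1.0]] [[-0.963, -0.114, 0.243, 294.032], [-0.268, 0.438, -0.858, 987.726], [-0.009, -0.892, -0.452, 527.804], [0.0, 0.0, 0.0, 1.0]]
```

View pics/scene0.png

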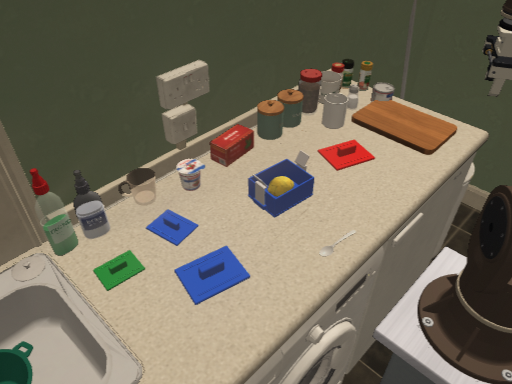

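View pics/side0.png

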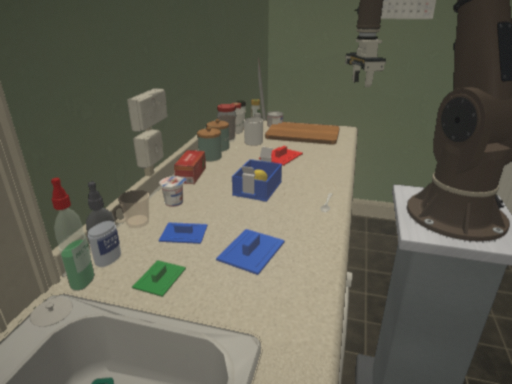

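The scene view shows the large blue lid at about (212,272), a smaller blue decoy at (172,227), and the box with the lemon at (281,187), with white hooks at (260,190) and (302,160). The side view agrees: lid at (251,250), box at (257,180).

```bash
cat > h.py <<'E'
import numpy as np, cv2
def cloud(c):
    K=c["camera_matrix"];T=c["cam_to_world"];z=c["z_map"].astype(float)
    v,u=np.indices(z.shape)
    p=np.stack([(u-K[0,2])/K[0,0]*z,(v-K[1,2])/K[1,1]*z,z],-1)
    return p@T[:3,:3].T+T[:3,3]
def blue(c):
    h=cv2.cvtColor(c["frame"],cv2.COLOR_RGB2HSV)
    return cv2.inRange(h,(108,120,30),(128,255,255))
def rect(P):
    (x,y),(w,h),a=cv2.minAreaRect(P[:,:2].astype(np.float32))
    if w>h: w,h,a=h,w,a-90   # h long; angle = dir of short side
    return round(x,1),round(y,1),round(w,1),round(h,1),round((a+90)%180-90,1)
E
python3 - <<'E'
from h import *
for n in("scene","side"):
    c=np.load(f"pics/{n}0.npz");P=cloud(c);m=blue(c)
    k,l,st,ce=cv2.connectedComponentsWithStats(m)
    for i in range(1,k):
        if st[i,4]<150: continue
        Q=P[(l==i)&(c["z_map"]>0)]
        z=Q[:,2]; print(n,ce[i].round(),st[i,4],"z pct",np.percentile(z,[5,50,95]).round(1))
        for a,b in((3,14),(28,42),(64,76)):
            q=Q[(z>a)&(z<b)]
            if len(q)>20: print("  ",a,b,len(q),rect(q), q.mean(0).round(1))
    # white hooks near box: z 75..118
    h=cv2.cvtColor(c["frame"],cv2.COLOR_RGB2HSV)
    for a,b in ((85,120),):
        w=((P[...,2]>a)&(P[...,2]<b)&(h[...,1]<70)).astype(np.uint8)
        k,l,st,ce=cv2.connectedComponentsWithStats(w)
        for i in range(1,k):
            if st[i,4]>25: q=P[l==i]; print("  white",ce[i].round(),st[i,4],q.mean(0).round(1),q.min(0).round(),q.max(0).round())
E
```

```text
scene [294. 190.] 857 z pct [11.5 47.2 70.3]
   3 14 75 (554.2, -8.8, 106.8, 128.5, -6.3) [530.3 -12.1  10.8]
   28 42 164 (514.1, -17.2, 71.8, 162.4, 23.4) [518.2 -26.2  35.4]
   64 76 190 (544.4, -5.7, 88.6, 146.0, -4.4) [516.1  -8.1  68.5]
scene [172. 227.] 951 z pct [ 4.1  7.  26.9]
   3 14 831 (675.0, 274.0, 82.8, 105.1, -79.0) [670.1 275.9   6.8]
   28 42 21 (674.9, 274.1, 11.0, 43.1, -79.0) [676.  275.   28.9]
scene [211. 274.] 2341 z pct [ 5.9  8.7 35.3]
   3 14 2016 (490.4, 301.1, 109.4, 137.7, -13.3) [485.3 305.8   8.4]
   28 42 211 (490.8, 301.9, 19.6, 59.3, -16.5) [489.3 303.3  34.9]
  white [270.  90.] 3343 [ 861.3 -423.2  103.2] [  567. -1533.    85.] [892. 379. 120.]
  white [348.  65.] 46 [ 800.8 -656.3   96.9] [ 789. -687.   85.] [ 827. -643.  107.]
  white [320.  83.] 225 [ 786.4 -470.7   94.5] [ 750. -581.   85.] [ 840. -381.  120.]
  white [335.  99.] 168 [ 682.  -416.    91.6] [ 644. -458.   85.] [ 721. -375.  100.]
  white [269. 115.] 35 [ 776.  -196.1   87.5] [ 754. -239.   85.] [ 818. -177.   91.]
  white [302. 158.] 138 [548.6 -78.6  99.4] [531. -91.  85.] [5
[... 1234 characters left out ...]
] 177 [ 780.3 -423.1  102.2] [ 749. -580.   85.] [ 828. -379.  120.]
  white [253. 121.] 96 [ 679.3 -418.1   89.9] [ 641. -463.   85.] [ 716. -376.   96.]
  white [266. 152.] 102 [547.1 -80.9  97.9] [530. -93.  85.] [565. -69. 111.]
  white [247. 169.] 76 [563.4  68.4  99.5] [546.  58.  86.] [581.  76. 111.]
  white [463. 189.] 871 [ 14.   57.7 103. ] [-73. -24.  85.] [ 77.  79. 120.]
  white [ 80. 205.] 226 [879.8 367.9 104.5] [878. 337.  85.] [882. 403. 120.]
  white [100. 224.] 456 [786.6 425.6 103.3] [774. 388.  85.] [815. 446. 120.]
  white [ 27. 251.] 1068 [862.  542.7 102.7] [849. 437.  85.] [882. 613. 120.]
  white [ 74. 244.] 320 [790.3 502.6 103.2] [781. 465.  85.] [817. 524. 120.]
```

Call:
play_rows --series '[[[1,1,-0.9,0,0],[1,1,-0.9,0,0],[1,1,-0.9,0,0],[1,1,-0.9,0,0],[1,1,-0.9,0,0],[1,1,-0.9,0,0],[1,1,-0.9,0,0],[1,1,-0.9,0,0],[1,1,-0.9,0,0],[1,1,-0.9,0,0]]]' --force 40

```text
time_s: 1.35
tool_pos: [476.7, -55.1, 196.0]
eef_rot: [[0.893, 0.45, -0.0], [0.45, -0.893, -0.0], [-0.0, 0.0, -1.0]]
ft_force: [1.0, -0.1, 0.6]
width: 91.7
finger_force: 0.0
```

Run:
```python
from rig import arm
import cv2, numpy as np
c=arm.capture("wrist"); np.savez("pics/w1.npz",**c); cv2.imwrite("pics/w1.png",c["frame"][:,:,::-1])
s=arm.get_state(); print(s['time_s'],s['tool_pos'],np.round(s['eef_rot'],3),s['joint_pos'])
T=c["cam_to_world"];print(T.round(2))
```

```text
1.4 [479.08721287 -46.92501698 196.34940679] [[ 0.89   0.457  0.002]
 [ 0.457 -0.89   0.004]
 [ 0.004 -0.003 -1.   ]] [ 13.04385764  12.64814806 -16.22825778 108.51755267   3.8210209
  59.25446501 -67.58537555]
[[ 4.5000e-01 -8.5000e-01 -2.7000e-01  5.5257e+02]
 [-8.9000e-01 -4.3000e-01 -1.4000e-01 -1.8810e+01]
 [ 0.0000e+00  3.1000e-01 -9.5000e-01  3.8305e+02]
 [ 0.0000e+00  0.0000e+00  0.0000e+00  1.0000e+00]]
```

View pics/w1.png

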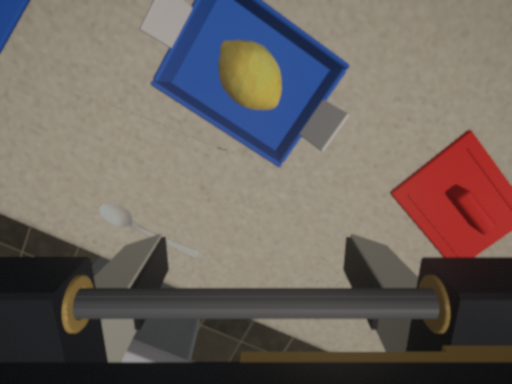

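The wrist view shows the whole box rim (corners around (153,83), (280,163), (347,67)), with the hooks at about (165,20) and (325,123). The red lid is at (465,200).

Run:
```python
from h import *
c=np.load("pics/w1.npz");P=cloud(c);m=blue(c)
k,l,st,ce=cv2.connectedComponentsWithStats(m)
i=1+st[1:,4].argmax();Q=P[(l==i)];q=Q[(Q[:,2]>60)&(Q[:,2]<80)]
print(st[i],len(q),q[:,2].mean(),np.median(q[:,2]),rect(q))
h=cv2.cvtColor(c["frame"],cv2.COLOR_RGB2HSV)
w=((P[...,2]>85)&(P[...,2]<120)&(h[...,1]<70)).astype(np.uint8)
k,l,st,ce=cv2.connectedComponentsWithStats(w)
for i in range(1,k):
    if st[i,4]>100: q=P[l==i]; print("  white",ce[i].round(),st[i,4],q.mean(0).round(1),rect(q))
# box frame extents from rim sides, trial angle
Q=Q[(Q[:,2]>60)&(Q[:,2]<80)]
for a in (-3,-4,-5,-6,-7):
    t=np.radians(a);u=Q[:,:2]@[np.cos(t),np.sin(t)];v=Q[:,:2]@[-np.sin(t),np.cos(t)]
    print(a,np.percentile(u,[.5,99.5]).round(1),np.percentile(v,[.5,99.5]).round(1))
```

```text
[  152     0   196   166 15438] 2554 66.90621162498122 67.72423962430466 (557.2, -10.3, 107.9, 138.0, -6.4)
  white [165.  20.] 1553 [563.   62.8  98.5] (564.9, 62.8, 20.4, 36.0, 83.6)
  white [324. 125.] 1296 [548.9 -84.1  99.7] (548.6, -83.9, 19.7, 35.9, 84.1)
-3 [500.6 611.1] [-51.6  89.3]
-4 [501.  610.5] [-41.3  98.4]
-5 [501.3 609.7] [-31.  107.4]
-6 [501.4 608.8] [-20.7 116.5]
-7 [500.2 608.4] [-11.1 125.7]
```

Call:
play_rows --series '[[[1,0.7,-1,0,-0.09],[1,0.5,-1,0,-0.09],[1,0.3,-1,0,-0.09],[1,0.1,-1,0,-0.09],[1,-0.1,-1,0,-0.08],[1,0.7,0,0,0],[1,0.7,0,0,0],[1,0.7,0,0,0],[1,0,0,0,0],[1,0,0,0,0]]]'

```text
time_s: 2.65
tool_pos: [402.1, 188.6, 195.8]
eef_rot: [[0.222, 0.975, -0.001], [0.975, -0.222, -0.001], [-0.001, -0.001, -1.0]]
ft_force: [0.4, -0.1, 0.4]
width: 91.5
finger_force: 0.0
```

Run:
```python
from h import *
from rig import arm
c=arm.capture("wrist"); np.savez("pics/w2.npz",**c); cv2.imwrite("pics/w2.png",c["frame"][:,:,::-1])
s=arm.get_state(); print(s['time_s'],s['tool_pos'],s['joint_pos'])
R=s['eef_rot'];print(R.round(3))
P=cloud(c);m=blue(c)
k,l,st,ce=cv2.connectedComponentsWithStats(m)
for i in range(1,k):
    if st[i,4]<400: continue
    Q=P[l==i];print(ce[i].round(),st[i].tolist())
    for a,b in((3,14),(28,42)):
        q=Q[(Q[:,2]>a)&(Q[:,2]<b)]
        if len(q)>50: r=rect(q);print("  ",a,len(q),r,"z",np.median(q[:,2]).round(1),"tool",(R.T@(np.array([r[0],r[1],0])-s['tool_pos'])).round(1))
```

```text
2.7 [402.20064687 188.40454531 195.82930351] [ -2.57662225  11.25121282 -33.81503422 111.83038241   7.29547887
  59.05045354 -52.5339821 ]
[[ 0.223  0.975 -0.001]
 [ 0.975 -0.223 -0.001]
 [-0.001 -0.    -1.   ]]
[315.  53.] [263, 0, 110, 109, 11329]
   3 9847 (487.6, 281.2, 103.9, 107.5, 77.0) z 6.5 tool [109.7  62.7 195.7]
   28 1311 (491.3, 296.8, 18.4, 58.7, -13.1) z 34.0 tool [125.7  62.8 195.7]
[478.  35.] [440, 0, 72, 84, 4775]
   3 4219 (655.4, 265.3, 66.2, 81.6, 8.7) z 4.7 tool [131.6 229.8 195.6]
[433. 246.] [375, 229, 112, 42, 1358]
   3 138 (566.7, 33.9, 50.8, 95.1, 83.4) z 9.9 tool [-113.7  194.9  195.9]
   28 213 (574.4, 57.8, 2.5, 82.8, 83.2) z 35.6 tool [-88.7 197.1 195.8]
```

View pics/w2.png

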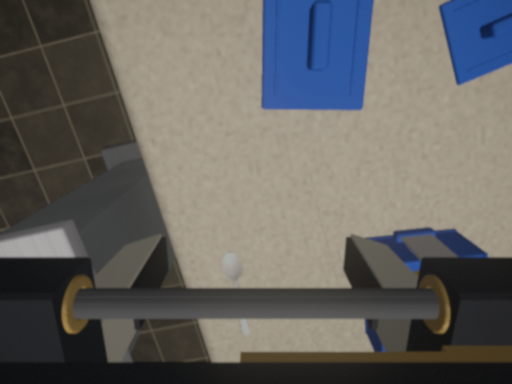

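The larger blue lid is at (315,53), with its bar fully visible at (320,35). I go over it and down.

Call:
play_rows --series '[[[1,0.8,0.39,0,0],[1,0.8,0.39,0,0],[1,0.8,0.39,0,0],[1,0.8,0.39,0.4,0],[1,0,0,1,0],[1,0,0,1,0],[1,0,0,1,0],[1,0,0,0.8,0],[1,0,0,0,0],[1,0,0,0,0]]]'

```text
time_s: 3.95
tool_pos: [492.4, 300.4, 29.3]
eef_rot: [[0.223, 0.975, 0.001], [0.975, -0.223, 0.001], [0.001, 0.001, -1.0]]
ft_force: [-0.1, -0.1, 0.4]
width: 91.7
finger_force: 0.0
```

Run:
```python
from h import *
from rig import arm
c=arm.capture("side"); cv2.imwrite("pics/s3.png",cv2.resize(c["frame"][150:330,150:390,::-1],None,fx=2.5,fy=2.5))
s=arm.get_state(); print(s['tool_pos'],s['ft_force'])
```

```text
[492.73983232 300.73099148  29.71798787] [0.60142841 0.18988756 0.08720494]
```

View pics/s3.png

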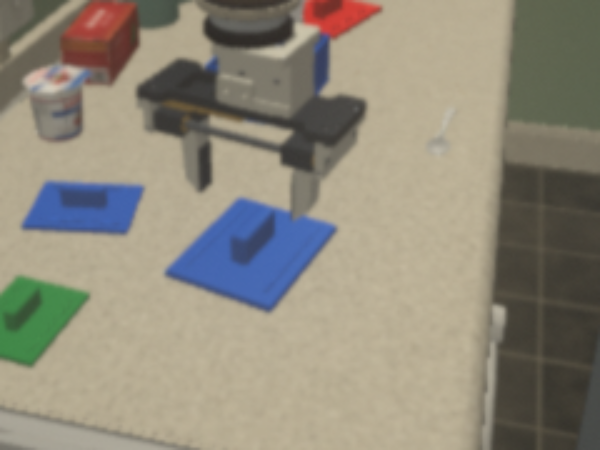

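```bash
python3 - <<'E'
from h import *
from rig import arm
s=arm.get_state();R=s['eef_rot'];p=s['tool_pos']
for n in("side","scene"):
    c=arm.capture(n);T=np.linalg.inv(c["cam_to_world"]);K=c["camera_matrix"]
    def pr(X):
        q=K@(T[:3,:3]@X+T[:3,3]);return (q[:2]/q[2]).round(1)
    print(n,"TCP",pr(p),"fingers",pr(p+R[:,1]*46),pr(p-R[:,1]*46),"bar top",pr(np.array([490,301,36.])), "in s3 crop:",(pr(p+R[:,1]*46)-[150,150])*2.5,(pr(p-R[:,1]*46)-[150,150])*2.5,"bar",(pr(np.array([490,301,36.]))-[150,150])*2.5)
    cv2.imwrite(f"pics/{n}4.png",c["frame"][:,:,::-1]); 
    P=cloud(c);m=blue(c);q=P[(m>0)&(P[...,2]>28)&(P[...,2]<42)&(abs(P[...,0]-490)<60)&(abs(P[...,1]-300)<60)]
    if len(q)>5: print(q.mean(0),rect(q))
    # gripper lowest pts
    g=P[(m==0)&(P[...,2]>16)&(P[...,2]<70)&(abs(P[...,0]-490)<90)&(abs(P[...,1]-290)<110)];print(len(g),g.min(0).round(),g.max(0).round(), g[g[:,2]<45].mean(0).round(1))
E
python3 -c "
import cv2;i=cv2.imread('pics/scene4.png');cv2.imwrite('pics/s4.png',cv2.resize(i[180:320,130:300],None,fx=4,fy=4))"
```

```text
side TCP [249.5 240.1] fingers [232.3 234.9] [267.4 245.6] bar top [250.6 238.1] in s3 crop: [205.75 212.25] [293.5 239. ] bar [251.5  220.25]
[489.02179278 304.49654367  33.84205032] (489.6, 301.7, 18.8, 56.5, -14.6)
113 [437. 272.  16.] [552. 330.  70.] [483.5 308.2  23.5]
scene TCP [210.4 265.7] fingers [200.9 252.5] [220.4 279.8] bar top [210.9 264.7] in s3 crop: [127.25 256.25] [176.  324.5] bar [152.25 286.75]
[493.78223777 320.26165746  34.85474237] (494.4, 320.0, 17.6, 22.1, -6.5)
22 [443. 286.  18.] [553. 325.  69.] [483.6 303.8  21.9]
```

View pics/s4.png

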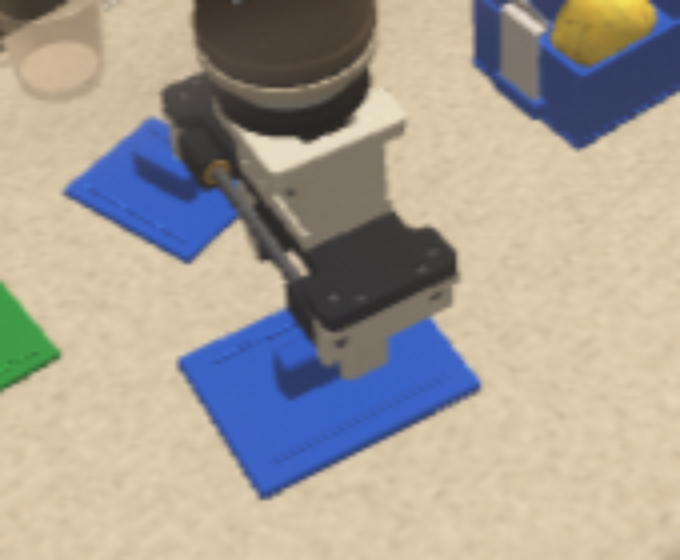

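The crops show the fingers straddling the bar, with tips at about side (270,236) and scene (221,274). Both are a little above the predicted pixels, so I check against the depth there.

Run:
```python
from h import *
from rig import arm
s=arm.get_state();print(s['tool_pos'],s['ft_force'])
for n,us,vs in(("side",(232,270),range(216,242,3)),("scene",(221,),range(262,284,3))):
    c=arm.capture(n);P=cloud(c)
    for u in us:
        for v in vs: print(n,u,v,P[v,u].round(0),c["frame"][v,u])
```

```text
[492.72703473 300.88569835  29.70989529] [-1.09437799  0.01350625  0.46320939]
side 232 216 [537. 290.  81.] [57 56 52]
side 232 219 [537. 291.  74.] [56 54 53]
side 232 222 [537. 291.  66.] [57 56 53]
side 232 225 [568. 205.  -1.] [150 142 123]
side 232 228 [563. 217.  -1.] [182 171 148]
side 232 231 [559. 229.  -2.] [186 175 152]
side 232 234 [555. 242.  -2.] [185 174 150]
side 232 237 [551. 256.  -2.] [186 175 151]
side 232 240 [546. 269.  -1.] [172 166 152]
side 270 216 [434. 352. 134.] [61 59 57]
side 270 219 [440. 323. 109.] [123 120 107]
side 270 222 [440. 325. 102.] [127 123 110]
side 270 225 [440. 325.  95.] [128 123 111]
side 270 228 [439. 326.  87.] [126 122 109]
side 270 231 [440. 324.  79.] [127 123 110]
side 270 234 [440. 323.  70.] [128 124 111]
side 270 237 [457. 243.   7.] [ 87 112 169]
side 270 240 [454. 256.   7.] [ 73 108 182]
scene 221 262 [412. 334. 140.] [124 116 102]
scene 221 265 [412. 335. 132.] [124 116 102]
scene 221 268 [433. 319.  90.] [122 113 102]
scene 221 271 [434. 319.  80.] [122 113 101]
scene 221 274 [471. 289.   9.] [ 60  98 193]
scene 221 277 [466. 294.   7.] [ 58  99 199]
scene 221 280 [459. 300.   8.] [ 58  99 199]
scene 221 283 [453. 306.   9.] [ 57  95 190]
```

Call:
play_rows --series '[[[1,0,0,0.1,0],[1,0,0,0.1,0],[1,0,0,0.1,0],[1,0,0,0.1,0],[1,0,0,0,0],[-1,0,0,0,0],[-1,0,0,0,0],[-1,0,0,0,0],[-1,0,0,0,0],[-1,0,0,0,0]]]' --force 30

```text
time_s: 5.45
tool_pos: [491.8, 300.4, 12.2]
eef_rot: [[0.222, 0.975, 0.0], [0.975, -0.222, 0.0], [0.0, 0.0, -1.0]]
ft_force: [0.3, -1.1, -0.0]
width: 46.4
finger_force: 0.0
```

Run:
```python
from h import *
from rig import arm
s=arm.get_state();print(s['tool_pos'],s['ft_force'],s['width'],s['finger_force'])
c=arm.capture("side");P=cloud(c)
for u in (240,249,255,262):
    print(u,[P[v,u].round(0).tolist() for v in range(222,252,4)])
cv2.imwrite("pics/s5.png",cv2.resize(c["frame"][150:330,150:390,::-1],None,fx=2.5,fy=2.5))
```

```text
[491.80780998 300.41905446  12.17153137] [ 0.29397892 -1.10682432 -0.01755037] 46.44402602190738 0.0
240 [[514.0, 301.0, 76.0], [516.0, 298.0, 63.0], [515.0, 301.0, 54.0], [515.0, 303.0, 44.0], [526.0, 269.0, 8.0], [522.0, 281.0, 6.0], [517.0, 298.0, 7.0], [512.0, 314.0, 7.0]]
249 [[529.0, 177.0, -2.0], [523.0, 198.0, -0.0], [514.0, 230.0, 9.0], [510.0, 243.0, 6.0], [494.0, 299.0, 35.0], [489.0, 318.0, 37.0], [487.0, 324.0, 31.0], [487.0, 326.0, 21.0]]
255 [[513.0, 176.0, 0.0], [509.0, 192.0, -2.0], [503.0, 212.0, -1.0], [485.0, 281.0, 35.0], [481.0, 295.0, 34.0], [480.0, 298.0, 25.0], [480.0, 300.0, 15.0], [478.0, 306.0, 8.0]]
262 [[452.0, 347.0, 114.0], [459.0, 318.0, 84.0], [459.0, 318.0, 74.0], [459.0, 319.0, 64.0], [459.0, 318.0, 53.0], [471.0, 269.0, 7.0], [467.0, 284.0, 7.0], [463.0, 301.0, 8.0]]
```

View pics/s5.png

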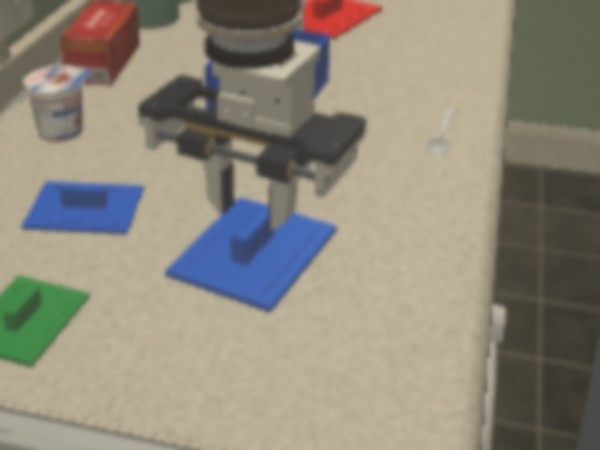

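The fingertips show at z≈43 in both cameras, while the reported TCP is at 12 and there is no contact force. So the tips are really about 31 mm above the report, and above the bar. I reopen and go on down gently.

Call:
play_rows --series '[[[1,0,0,0,0],[1,0,0,0,0],[1,0,0,0,0],[1,0,0,0,0],[1,0,0,0.15,0],[1,0,0,0.15,0],[1,0,0,0.1,0],[1,0,0,0.1,0],[1,0,0,0,0],[1,0,0,0,0]]]'

```text
time_s: 6.75
tool_pos: [491.8, 300.5, -7.8]
eef_rot: [[0.222, 0.975, 0.0], [0.975, -0.222, 0.0], [0.0, 0.0, -1.0]]
ft_force: [0.4, 0.5, -0.2]
width: 91.9
finger_force: 0.0
```

```bash
cat > tip.py <<'E'
from h import *
from rig import arm
s=arm.get_state();p=s['tool_pos'];R=s['eef_rot'];print(s['time_s'],p,s['ft_force'],s['width'],s['finger_force'])
# low points of the fingers: non-blue points near tool, in tool frame
for n in("side","scene"):
    c=arm.capture(n);P=cloud(c);h=cv2.cvtColor(c["frame"],cv2.COLOR_RGB2HSV)
    L=(P-p)@R
    m=(h[...,1]<80)&(P[...,2]>8)&(P[...,2]<100)&(abs(L[...,0])<30)&(abs(L[...,1])<75)
    for sg in(-1,1):
        q=np.c_[P[m],L[m]];q=q[q[:,4]*sg>5]
        if len(q): print(n,sg,len(q),"zmin",np.sort(q[:,2])[:6].round(0),"toolx",np.percentile(q[:,3],[5,50,95]).round(0),"tooly",np.percentile(q[:,4],[5,50,95]).round(0))
E
python3 tip.py
```

```text
6.75 [491.81337557 300.51957867  -7.79344995] [ 0.44320979  0.47645203 -0.24020659] 91.89314842335266 0.0
side -1 154 zmin [ 9. 22. 23. 27. 28. 28.] toolx [-4. 11. 13.] tooly [-65. -58. -49.]
side 1 245 zmin [ 8.  9. 23. 23. 23. 24.] toolx [-7. 10. 13.] tooly [45. 48. 61.]
scene -1 61 zmin [ 8.  9. 11. 30. 33. 33.] toolx [-7.  5. 14.] tooly [-63. -62. -49.]
scene 1 49 zmin [24. 25. 26. 26. 26. 27.] toolx [-0. 12. 18.] tooly [46. 48. 60.]
```

Call:
play_rows --series '[[[1,0,0,0.1,0],[1,0,0,0.1,0],[-1,0,0,0,0],[-1,0,0,0,0],[-1,0,0,0,0],[-1,0,0,0,0],[-1,0,0,0,0],[-1,0,0,0,0],[-1,0,0,0,0],[-1,0,0,0,0]]]' --force 40

```text
time_s: 8.1
tool_pos: [491.7, 300.4, -15.9]
eef_rot: [[0.222, 0.975, -0.0], [0.975, -0.222, 0.0], [0.0, -0.0, -1.0]]
ft_force: [-0.2, -0.7, -0.3]
width: 17.8
finger_force: 40.0
```

```bash
python3 tip.py
```

```text
8.1 [491.72343273 300.43906729 -15.87916048] [-0.201155   -0.6637705  -0.33796318] 17.765065187706007 39.993170499801636
side -1 237 zmin [14. 17. 17. 18. 20. 20.] toolx [-7. 10. 29.] tooly [-60. -26. -11.]
side 1 244 zmin [22. 24. 25. 26. 26. 26.] toolx [-24.  11.  29.] tooly [ 8. 15. 68.]
scene -1 13 zmin [23. 23. 26. 28. 31. 87.] toolx [13. 23. 29.] tooly [-46. -38. -12.]
scene 1 20 zmin [65. 77. 85. 91. 92. 92.] toolx [16. 27. 30.] tooly [ 8. 53. 73.]
```

Bar gripped at 17.8 mm. I lift and carry it toward the box.

Call:
play_rows --series '[[[-1,0,0,-0.3,0],[-1,0,0,-0.9,0],[-1,0,0,-1,0],[-1,0,0,-1,0],[-1,0,0,-0.8,-0.06],[-1,-0.9,0.3,0,0],[-1,-0.9,0.3,0,0],[-1,-0.9,0.3,0,0],[-1,-0.6,0.2,0,0],[-1,0,0,0,0]]]'

```text
time_s: 9.45
tool_pos: [522.4, 161.9, 144.7]
eef_rot: [[0.108, 0.994, 0.0], [0.994, -0.108, -0.001], [-0.001, 0.001, -1.0]]
ft_force: [-0.6, 1.2, -0.9]
width: 17.5
finger_force: 40.0
```

```bash
cat > m.py <<'E'
from h import *
from rig import arm
import sys
def ext(Q,a):
    t=np.radians(a);u=Q[:,:2]@[np.cos(t),np.sin(t)];v=Q[:,:2]@[-np.sin(t),np.cos(t)]
    return np.percentile(u,[1,50,99]).round(1),np.percentile(v,[1,50,99]).round(1)
s=arm.get_state();p=s['tool_pos'];print(s['time_s'],p,s['eef_rot'].round(3)[:2,:2].tolist(),s['ft_force'].round(1),s['width'],s['finger_force'])
for n in("scene","side"):
    c=arm.capture(n);np.savez(f"pics/{n}_m.npz",**c);P=cloud(c);m=blue(c)>0
    top=p[2]+15.9+8
    m&=(abs(P[...,0]-530)<130)&(abs(P[...,1]-40)<200)
    q=P[m&(abs(P[...,2]-top)<9)]
    if len(q)>30: print(n,"lid",len(q),rect(q),"z",np.median(q[:,2]).round(1))
    q=P[m&(abs(P[...,2]-69)<6)]
    if len(q)>30: print(n,"rim",len(q),rect(q),ext(q,-6.2))
E
python3 m.py
python3 - <<'E'
import sys
from h import *
def ext(Q,a):
    t=np.radians(a);u=Q[:,:2]@[np.cos(t),np.sin(t)];v=Q[:,:2]@[-np.sin(t),np.cos(t)]
    return np.percentile(u,[1,99]).round(1),np.percentile(v,[1,99]).round(1)
for n in("scene0","side0"):
    c=np.load(f"pics/{n}.npz");P=cloud(c);m=blue(c)>0
    m&=(abs(P[...,0]-555)<90)&(abs(P[...,1])<110)
    q=P[m&(abs(P[...,2]-70)<4)]; print(n,len(q),q[:,2].max(),[ (a,ext(q,a)) for a in(-5,-6,-7)])
t=np.radians(-6);print("centre 555,-5 in frame -6:",555*np.cos(t)-5*np.sin(t),-555*np.sin(t)-5*np.cos(t))
E
```

```text
9.45 [522.38072629 161.92933061 144.65224792] [[0.108, 0.994], [0.994, -0.108]] [-0.6  1.2 -0.9] 17.484252096232417 39.9923837184906
scene lid 1326 (522.7, 163.6, 110.1, 138.3, -5.7) z 168.8
scene rim 231 (552.3, -5.8, 102.4, 145.7, -5.6) (array([498.8, 503.2, 596.9]), array([-15.9,  31.3, 125.4]))
side lid 787 (519.5, 168.0, 106.2, 132.6, -5.8) z 167.4
side rim 63 (553.7, 0.2, 106.6, 127.7, -5.7) (array([497.1, 499.8, 602.8]), array([ -2.7,  83.9, 123.9]))
scene0 193 73.6114377667684 [(-5, (array([499.3, 608.8]), array([-27. , 113.7]))), (-6, (array([499. , 608.4]), array([-17.1, 123. ]))), (-7, (array([497.3, 607.8]), array([ -7. , 131.9])))]
side0 40 70.09233780002404 [(-5, (array([497.4, 600.4]), array([-10.4, 112.4]))), (-6, (array([497.4, 598.5]), array([ -1.6, 122.7]))), (-7, (array([496.6, 596.3]), array([  7.1, 132.9])))]
centre 555,-5 in frame -6: 552.48229424573 53.04068763670631
```

Call:
play_rows --series '[[[-1,-0.5,0.16,0,0],[-1,-0.8,0.26,0,0],[-1,-0.8,0.26,0,0],[-1,-0.8,0.26,0,0],[-1,-0.8,0.26,0,0],[-1,-0.4,0.09,0.2,0],[-1,0,0,0.3,0],[-1,0,0,0.25,0],[-1,0,0,0,0],[-1,0,0,0,0]]]'

```text
time_s: 10.8
tool_pos: [556.1, -2.8, 114.2]
eef_rot: [[0.102, 0.995, 0.0], [0.995, -0.102, 0.0], [0.0, 0.0, -1.0]]
ft_force: [0.0, -0.4, -0.5]
width: 17.7
finger_force: 40.0
```

```bash
python3 m.py
python3 - <<'E'
from h import *
for n in("scene","side"):
    c=np.load(f"pics/{n}_m.npz");P=cloud(c);h=cv2.cvtColor(c["frame"],cv2.COLOR_RGB2HSV)
    w=(h[...,1]<70)&(P[...,2]>85)&(P[...,2]<116)&(abs(P[...,0]-555)<40)
    for sg in(-1,1):
        m=w&(P[...,1]*sg>50)&(abs(P[...,1])<110)
        if m.sum()>10: print(n,sg,m.sum(),P[m].mean(0).round(1),rect(P[m]))
cs=[cv2.resize(np.load(f"pics/{n}_m.npz")["frame"][a:a+130,b:b+170,::-1],None,fx=2.3,fy=2.3) for n,a,b in(("scene",110,200),("side",100,170))]
cv2.imwrite("pics/h6.png",np.hstack(cs))
E
```

```text
10.8 [556.08158697  -2.84070613 114.23539783] [[0.102, 0.995], [0.995, -0.102]] [ 0.  -0.4 -0.5] 17.721657657008727 39.99264657497406
scene lid 1044 (556.7, -1.6, 110.0, 141.1, -5.8) z 138.3
scene rim 220 (553.8, -5.4, 109.4, 141.1, -7.6) (array([498.5, 503.3, 606.5]), array([-15. ,  60.1, 125.4]))
side lid 512 (553.7, 1.6, 103.8, 132.0, -5.9) z 136.8
side rim 87 (552.5, -5.9, 106.3, 140.3, -6.3) (array([497.1, 544.1, 603. ]), array([-16. ,  37.7, 122.5]))
scene 1 50 [562.3  70.1  99.2] (566.1, 69.0, 16.5, 38.1, 86.4)
side 1 74 [563.4  68.6  99.6] (562.7, 67.8, 17.2, 34.9, 85.1)
```

View pics/h6.png

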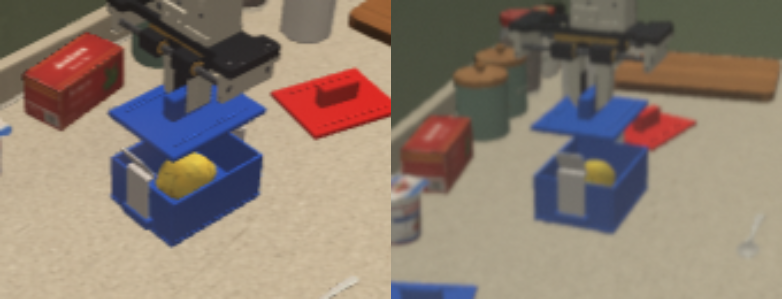

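The view shows the lid held level over the box, about 4 mm too far toward +y. I shift it and start down.

Call:
play_rows --series '[[[-1,-0.1,0,0,0],[-1,0,0,0.25,0],[-1,0,0,0.25,0],[-1,0,0,0.25,0],[-1,0,0,0.1,0],[-1,0,0,0.1,0],[-1,0,0,0,0],[-1,0,0,0.1,0],[-1,0,0,0.1,0],[-1,0,0,0,0]]]' --force 55

```text
time_s: 12.15
tool_pos: [555.5, -8.0, 67.7]
eef_rot: [[0.104, 0.995, -0.0], [0.995, -0.104, -0.0], [-0.0, -0.0, -1.0]]
ft_force: [1.1, 1.3, -1.4]
width: 17.7
finger_force: 55.0
```

```bash
python3 m.py
```

```text
12.15 [555.49890306  -7.96302922  67.72454575] [[0.104, 0.995], [0.995, -0.104]] [ 1.1  1.3 -1.4] 17.66516818380843 54.99215126037598
scene lid 974 (555.3, -6.0, 108.8, 139.1, -5.8) z 91.9
scene rim 176 (553.9, -4.5, 106.7, 139.3, -6.4) (array([498.2, 502. , 604.5]), array([-13.2,  79.1, 125.1]))
side lid 465 (552.9, -2.3, 106.3, 131.6, -5.9) z 90.2
side rim 59 (524.5, 22.2, 83.2, 160.9, -41.2) (array([497.3, 499.8, 598.1]), array([ -7.7,  79.8, 123.6]))
```

Call:
play_rows --series '[[[-1,0,0,0.06,0],[-1,0,0,0.06,0],[-1,0,0,0.06,0],[-1,0,0,0.06,0],[-1,0,0,0.06,0],[-1,0,0,0.04,0],[-1,0,0,0,0],[-1,0,0,0,0],[-1,0,0,0,0],[-1,0,0,0,0]]]'

```text
time_s: 13.5
tool_pos: [555.7, -7.9, 54.6]
eef_rot: [[0.104, 0.995, 0.0], [0.995, -0.104, -0.0], [-0.0, 0.0, -1.0]]
ft_force: [0.2, 0.5, -0.7]
width: 17.4
finger_force: 55.0
```

```bash
cat > k.py <<'E'
exec(open("m.py").read())
for n in("scene","side"):
    c=np.load(f"pics/{n}_m.npz");P=cloud(c);h=cv2.cvtColor(c["frame"],cv2.COLOR_RGB2HSV);m=blue(c)>0
    b=m&(abs(P[...,0]-555)<70)&(abs(P[...,1]+5)<80)&(P[...,2]>60)&(P[...,2]<90)
    q=P[b];A=np.c_[q[:,:2]-[555,-5],np.ones(len(q))]
    for _ in range(4):
        k=np.linalg.lstsq(A,q[:,2],rcond=None)[0];r=q[:,2]-A@k;g=abs(r)<2.5;A,q=A[g],q[g]
    print(n,"lid plane slopes,z",k.round(3),len(q))
    w=(h[...,1]<70)&(P[...,2]>85)&(P[...,2]<116)&(abs(P[...,0]-555)<40)
    for sg in(-1,1):
        f=w&(P[...,1]*sg>50)&(abs(P[...,1])<110)
        if f.sum()>10: print(n,"hook",sg,f.sum(),P[f].mean(0).round(1))
E
python3 k.py
```

```text
13.5 [555.69241001  -7.87889049  54.58683081] [[0.104, 0.995], [0.995, -0.104]] [ 0.2  0.5 -0.7] 17.36698637771035 54.99249458312988
scene lid 938 (555.1, -5.6, 109.6, 143.9, -5.9) z 78.6
scene rim 179 (523.2, 21.4, 82.1, 167.8, -41.9) (array([498.6, 501.3, 595.4]), array([-13.4,  82.2, 125.1]))
side lid 405 (551.9, -5.2, 104.8, 135.4, -6.3) z 76.8
side rim 84 (550.9, -0.6, 102.2, 128.4, -6.7) (array([497. , 513.9, 599.3]), array([ -3. , 118.1, 122.9]))
scene lid plane slopes,z [ 3.7000e-02 -1.6000e-02  7.8489e+01] 444
scene hook 1 47 [561.1  70.8  99.2]
side lid plane slopes,z [ 2.0000e-03 -1.0000e-02  7.6672e+01] 290
side hook -1 34 [535.7 -79.5  97.1]
side hook 1 75 [562.7  68.6  99.2]
```

Call:
play_rows --series '[[[-1,0,0,0.02,0],[-1,0,0,0.02,0],[-1,0,0,0.02,0],[-1,0,0,0,0],[-1,0,0,0,0],[-1,0,0,0,0],[-1,0,0,0,0],[-1,0,0,0,0],[-1,0,0,0,0],[-1,0,0,0,0]]]'

```text
time_s: 14.85
tool_pos: [555.8, -7.9, 54.0]
eef_rot: [[0.104, 0.995, 0.001], [0.995, -0.104, -0.001], [-0.001, 0.001, -1.0]]
ft_force: [-7.4, -1.7, 23.3]
width: 17.7
finger_force: 55.0
```

Firm contact with the rim (23 N at underside ≈70 mm). I ease off, let go and retreat.

Call:
play_rows --series '[[[-1,0,0,-0.05,0],[1,0,0,0,0],[1,0,0,0,0],[1,0,0,0,0],[1,0,0,0,0],[1,0,0,0,0],[1,0,0,-0.2,0],[1,0,0,-1,0],[1,0,0,-1,0],[1,0,0,-1,0]]]'

```text
time_s: 16.1
tool_pos: [555.6, -7.8, 184.0]
eef_rot: [[0.104, 0.995, 0.0], [0.995, -0.104, 0.0], [0.0, 0.0, -1.0]]
ft_force: [0.8, -1.0, -0.5]
width: 91.7
finger_force: 0.0
```

Call:
play_rows --series '[[[1,-1,0,-0.5,0],[1,-1,0,0,0],[1,-1,0,0,0],[1,-1,0,0,0],[1,-1,0,0,0],[1,-1,0,0,0],[1,0,0,0,0],[1,0,0,0,0],[1,0,0,0,0],[1,0,0,0,0]]]'

```text
time_s: 17.35
tool_pos: [531.0, -245.5, 202.3]
eef_rot: [[0.102, 0.995, 0.0], [0.995, -0.102, 0.0], [0.0, 0.0, -1.0]]
ft_force: [0.3, -0.2, 0.3]
width: 91.9
finger_force: 0.0
```

```bash
python3 k.py
python3 - <<'E'
from h import *
cs=[cv2.resize(np.load(f"pics/{n}_m.npz")["frame"][a:a+110,b:b+130,::-1],None,fx=3,fy=3) for n,a,b in(("scene",130,220),("side",120,195))]
cv2.imwrite("pics/h7.png",np.hstack(cs))
E
```

```text
17.35 [ 531.04233881 -245.50800264  202.33260491] [[0.102, 0.995], [0.995, -0.102]] [ 0.3 -0.2  0.3] 91.92890809360784 0.0
scene rim 185 (523.6, 22.4, 83.8, 167.4, -43.3) (array([498.6, 501.3, 590.3]), array([-11.7,  79.9, 124.9]))
side rim 107 (552.9, 0.5, 104.3, 128.7, -6.1) (array([497.5, 516.2, 599.1]), array([  4.6, 118.3, 123.1]))
scene lid plane slopes,z [ 3.2000e-02 -8.0000e-03  7.8027e+01] 658
scene hook -1 139 [548.5 -78.4  99.5]
scene hook 1 49 [561.5  70.2  98.9]
side lid plane slopes,z [-2.0000e-03 -1.4000e-02  7.6278e+01] 351
side hook -1 97 [546.6 -81.4  98.4]
side hook 1 76 [562.6  68.3  99. ]
```

View pics/h7.png

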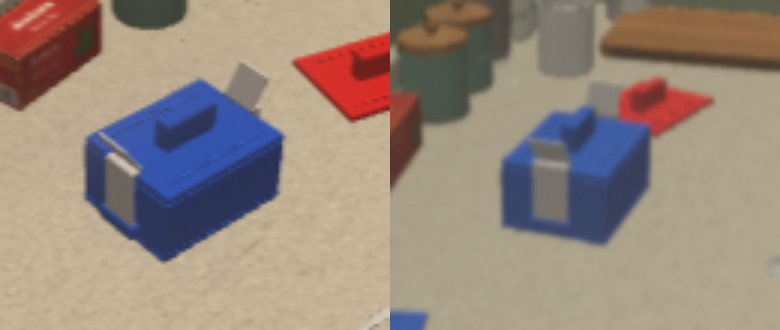

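The lid lies flat and square on the box with its top at about 78 mm. Both hooks, at about (240,85) and (120,170), are back at their original positions.

```bash
python3 -c "
from rig import arm
print(arm.job_done())"
```

```text
the job is handed in; nothing more can be done
None
```

The blue lid is on the blue box, pressed down flat under both snap hooks and let go; I handed the job in at about 17 s, and no verdict came back.

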